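# Roll the locking bolt up to the sprung gauge plate and chock it

### The arm

A 7-joint arm with a two-finger parallel gripper is mounted at the origin on the work surface. World frame = base frame: x ahead of the robot, y to its left, z up, the work surface at z = 0. Lengths are in m, angles in degrees, forces in N, time in s.
With the tool pointing down it reaches from about 0.425 to 0.925 m from the base axis. Payload 6.8 kg.
Tool frame: the origin (TCP) lies on the centre line of the jaws, within the pads' length; the fingertips stand 8 mm ahead of it and the grasp point (between the pads) lies 11 mm behind it; z points along the fingers, y is the direction in which the jaws open and shut (so a half turn about z gives the same grasp; the last joint's range is limited). The gripper opens to 88 mm and grips with 3 to 60 N. Pads are 20 mm wide; open, the fingers measure 115 mm over their backs; the gripper's body (75 mm by 178 mm) begins 61 mm behind the grasp point.
Start: joints at [69.437, 27.33, 1.283, 89.118, -0.659, 63.558, -4.761], TCP at [0.168, -0.654, 0.231] pointing down, gripper open.
Joint ranges: [-169.35, 169.35], [-19.33, 120.38], [-80.79, 83.38], [13.8, 139.57], [-78.32, 258.32], [9.67, 109.79], [-169.56, 169.56]. Speed limits (degrees/s): [136.94, 136.94, 180, 180, 180, 180, 180].

### API

Orientations are given as a 3x3 rotation matrix whose columns are the frame's x, y, z axes.
In Python, from rig import ctrl, optics, silhouettes, place_of gives the robot as it stands.
- The arm moves only by the tool arm_command, never from a script. Its argument "deltas" is a list of rows, each a list of 4 numbers: the shift along the tool's x, y, z in m, then the turn about the tool's z in degrees. In form: [[x, y, z, roll], ...]. A call has exactly 5 rows; each row is the pose to reach, as a shift and turn from the pose measured when the call began, along the tool's axes at that moment; what a row does not reach only later rows make up. A row lasts 1/12 s, in which the tool goes at most 41.7 mm and 7.16 degrees, less where a joint would pass 70% of its speed; a pose out of reach is approached as far as the arm can. A call with a gripper value outside its range is refused whole. "jaw" is the opening, from 0 (shut) to 1 (fully open), set as the call begins (left out, the last holds). The fingers move at their own pace and stop on an object; the grip force is fixed at half the most. Time passes only in rows, so rows that repeat a pose let the fingers close, or fill a call up. It gives the time, the measured TCP pose, the force and the opening at its end, in the units of the state.
- ctrl.observe(): the state, without advancing time (a new reading comes with each control period).
- optics.camera(name): name is "side" or "top" or "wrist"; returns a dict with "color" (400x640x3 uint8, red, green, blue), "fx", "fy", "cx", "cy" (pixels), "R" (3x3) and "t" (3): a world point X has camera coordinates R X + t. Camera axes: x right, y down, z forward; pixel columns grow to the right and rows downward; lengths in m; the calibration is good to about 2 mm. The wrist camera is an equidistant fisheye: a pixel r from the principal point sees the ray r / f radians off the axis. A picture is of the moment at which its call begins. There is no depth.
- ctrl.close_job(): hands the job in, once; it reports no verdict.
Trained networks look in a picture, given as the dict that the camera call returned (one of the last four; its "shot" number tells which), for a name from the list of things; names that differ only in an ending like _2 or _b are one class to them, and where a whole thing is asked for, a point or a joint stands for the part that bears it (a point fixed in the world has none). Each returns a list of dicts, best first, with "conf" (0 to 1); they miss things now and then, are a little off and sometimes report something else, mostly with a low value. They report only what shows in the picture. A call takes as long as a camera call. They do not tell look-alikes from the thing itself.
- silhouettes(picture, query): "pixels" (400x640 bool, what is visible of it).
- place_of(picture, query): "position" ([x, y, z] in m, in world coordinates, good to about 4 mm: a listed point, or the origin of a listed thing).
The state is a dict: "t": time; "q": joint angles; "joint_vel": joint speeds; "effort": joint torques, N m; "tcp_pos": TCP position; "orientation": TCP orientation; "force": force on the tool from outside, world axes, zero at the start; "wrist_torque": the same for the moment, N m; "grip_width": finger opening in m.
Only numpy, scipy, OpenCV 4.12 (cv2) and the standard library are available. Lean on these libraries where they do the work, as an engineer would, in place of code of your own. Each camera call takes 0.05 s, during which the arm holds its last target. There are 200 camera calls.

### The job

On the test rail, roll the loose steel locking bolt along the bed with a push on its side, without lifting it, until it lies square against the sprung gauge plate, and press it there steadily with about 6 N for two seconds without driving it on much harder. Let it go, then set the black rubber chock on the bed behind it, toe lightly touching the middle of the bolt, so that the bolt stays resting against the plate. Leave the other things on the shelf top where they are.

Things in the scene. Friction and masses are not known exactly. Their poses are not given: they have to be found in the camera images.
- rail: Test rail, fixed to the top: a steel bed 112 mm wide from x -170 to +130 mm, level to x +15, bed top 24 mm above the table. Aluminium guides along both edges, 104 mm apart inside, tops 7 mm above the level bed. Origin: middle of the rail at table height; x along the bed to the gauge, y across, z up.
- bed_break (a point): Middle of the bed, on its surface, at rail x +15 mm: from here to the gauge the bed slopes down 2 degrees, so a bolt left there rolls gently down to the plate and rests on it. Axes as the rail's.
- gauge: Grey gauge post 24 x 90 mm fixed across the far end of the bed, top 58 mm above the table; origin on its robot-side face at table height (rail x +120 mm), axes as the rail's. A brass sleeve and the gauge plate stand out from it to -x.
- gauge_axis (a point): Point on the post's robot-side face, 37 mm above the table, axes as the rail's. The flat steel gauge plate (66 mm wide, 26 mm high) is centred in front of it. Its free face lies 43 to 73 mm from here along -x; the setting differs each time and is not measured: feel for it. It is sprung along x, about 3 N per mm, 14 mm travel, no preload, and follows the bolt back on release.
- bolt_center (a point): Centre of the loose locking bolt: polished, slippery steel cylinder, diameter 30 mm, 80 mm long, about 0.25 kg, lying across the level bed (its y axis along the cylinder; x and z turn as it rolls), centre 15 mm above the bed. Rolls freely. Pressed on the plate it may drag on the bed by 1 to 2 N.
- chock_grip (a point): Centre of the gripping block of the loose black rubber chock, 15 mm above its underside; block 26 (x) by 36 (y) by 30 mm high. A toe 36 mm wide, 8 mm high goes on along +x, ending 31 mm from this point (L-shaped from the side; steel screw head on the block's top). 0.12 kg. Stands upright on the table beside the rail, on either side, toe turned up to 40 degrees from the rail's x.
- chock_toe (a point): Middle of the chock's toe end face, 4 mm above its underside, axes as chock_grip's (+x out of the toe). When the toe touches the bolt on the bed this lies about 13 mm horizontally from the bolt's axis.
- foot_pad: Bystander, to be left alone: black rubber foot pad, disc 42 mm across, 12 mm high; origin at its underside.
- tongue: Bystander, to be left alone: silver deadbolt tongue, bar about 82 x 26 x 20 mm; origin at its underside.
- key_frame: Bystander, to be left alone: teal plastic keycap frame, open grid 92 x 70 x 10 mm; origin at its underside.
- lug: Bystander, to be left alone: copper grounding lug, about 50 mm long, 14 mm high; origin at its underside.
- screw_jar: Bystander, to be left alone: clear jar with a steel cap, 52 mm across, 60 mm high; origin at its underside.
- driver: Bystander, to be left alone: screwdriver, 170 mm long, lying flat; origin at its underside.
Things that resemble listed ones, but are neither listed nor needed, are in the scene too. Leave any brown or pink look-alike of the part that bears bolt_center alone. What is shaped like the part that bears chock_grip but orange or red is not meant.

How it is judged (in metres and radians):
On the way:
1. the bolt is pressed square against the gauge plate with 3 to 8.5 N, steadily for 1.2 s (contact force between bolt and gauge between 3 and 8.5 N and angle between the y axis of bolt and the y axis of gauge, either way round below 0.07 rad), for 1.2 s.
At the end, for the whole second after the job is handed in: Bolt at rest against the gauge plate, square within 0.08 rad. Chock at rest, upright on the bed behind it, toe end within 21 mm of the bolt centre seen from above (so touching or within a few mm, at its middle), pointing along the rail within 0.25 rad (contact force between bolt and gauge between 0.01 and 8.5 N and angle between the y axis of bolt and the y axis of gauge, either way round below 0.08 rad and linear speed of each of bolt, chock below 0.01 m/s and horizontal distance between chock_toe and bolt_center below 0.021 m and z of chock_toe in the frame of rail between 0.018 and 0.034 m and angle between chock_grip's own z axis and vertical below 0.12 rad and angle between the x axis of chock and the x axis of rail, either way round below 0.25 rad).
It fails at once if the bolt is driven on against the gauge with more than 12 N (contact force between bolt and gauge above 12 N).
It fails at once if the bolt is lifted off the bed (centre more than 8 mm above its rolling height) (z of bolt_center in the frame of rail above 0.047 m).
It fails at once if a bystander is moved by more than 15 mm (distance of any of foot_pad, tongue, key_frame, lug, screw_jar, driver from where it was at the start of the episode above 0.015 m).
It also fails if it takes over 72 s, if anything falls off the work surface, if the arm or the gripper's body presses on something with over 40 N, if the wrist force passes 120 N, or if a joint passes its speed limit or range.

## Working session

There is one attempt and no reset: what is moved stays moved. The work goes in short steps, Python scripts to look and compute and a tool call to move; the robot and the scene stay as the last step left them, time stands still between calls to the robot, and variables do not carry over. Pictures are saved under pics/ and viewed, about 8 in all and at most 12, crops included, and the job is handed in when it is done.

Besides the shell and the picture viewer there is one more tool, called after ">>>" as name([rows], argument=value, ...), one row to a line, values as JSON. arm_command: Moves the arm, as the interface text tells. Its arguments: {"type":"object","properties":{"deltas":{"type":"array"},"jaw":{"type":"number"}},"required":["deltas"]}

```bash
mkdir -p pics; ls
python3 - <<'E'
from rig import ctrl, optics, silhouettes, place_of
import cv2, numpy as np
s=ctrl.observe()
for k in ('t','q','tcp_pos','orientation','force','grip_width'): print(k,np.round(s[k],4).tolist())
ims=[]
for n in ('top','side'):
    p=optics.camera(n); print(n,p['fx'],np.round(p['R'],3).tolist(),np.round(p['t'],3).tolist())
    cv2.imwrite(f'pics/{n}0.png',p['color'][...,::-1])
    for q in ('rail','bed_break','gauge','gauge_axis','bolt_center','chock_grip','chock_toe','foot_pad','tongue','key_frame','lug','screw_jar','driver'):
        for d in place_of(p,q)[:3]:
            X=np.array(d['position']); c=p['R']@X+p['t']
            print(n,q,round(d['conf'],2),np.round(X,4).tolist(),np.round([p['fx']*c[0]/c[2]+p['cx'],p['fy']*c[1]/c[2]+p['cy']]).tolist())
E
```

```text
pics
t 0.0
q [69.437, 27.3779, 1.2824, 89.1764, -0.6595, 63.5577, -4.7616]
tcp_pos [0.1673, -0.6533, 0.2297]
orientation [[0.9687, 0.2481, -0.0006], [0.2481, -0.9687, 0.0017], [-0.0001, -0.0018, -1.0]]
force [-0.4728, 0.7902, -0.7945]
grip_width 0.0877
top 392.227512186736 [[-0.015, -1.0, 0.007], [-0.997, 0.014, -0.082], [0.082, -0.008, -0.997]] [0.04, 0.551, 0.845]
top rail 0.81 [0.5802, -0.0149, -0.0044] [338.0, 183.0]
top bed_break 0.74 [0.5926, -0.0205, 0.0263] [341.0, 176.0]
top gauge 0.8 [0.6867, -0.0571, 0.0002] [356.0, 136.0]
top gauge_axis 0.77 [0.6857, -0.0535, 0.0386] [356.0, 133.0]
top bolt_center 0.96 [0.5027, 0.2141, 0.0158] [236.0, 218.0]
top bolt_center 0.88 [0.5217, 0.0104, 0.0406] [328.0, 208.0]
top bolt_center 0.7 [0.3296, 0.1397, 0.0156] [270.0, 297.0]
top chock_grip 0.75 [0.604, -0.2602, 0.0121] [447.0, 170.0]
top chock_grip 0.74 [0.6886, -0.0585, -0.0004] [356.0, 136.0]
top chock_grip 0.61 [0.7071, 0.2115, 0.0012] [239.0, 129.0]
top chock_toe 0.9 [0.5448, -0.1656, 0.0016] [405.0, 197.0]
top chock_toe 0.8 [0.6058, -0.2912, 0.0038] [459.0, 170.0]
top chock_toe 0.7
[... 1295 characters left out ...]
ip 0.53 [0.3874, -0.2123, 0.0179] [401.0, 183.0]
side chock_toe 0.76 [0.4059, -0.1909, 0.0042] [391.0, 188.0]
side chock_toe 0.67 [0.5778, -0.0148, -0.0009] [313.0, 206.0]
side chock_toe 0.62 [0.6052, -0.2941, -0.0005] [348.0, 150.0]
side foot_pad 0.63 [0.6208, 0.1155, 0.0021] [277.0, 229.0]
side tongue 0.77 [0.6347, -0.1796, -0.001] [323.0, 167.0]
side tongue 0.16 [0.6206, 0.1133, 0.0019] [278.0, 228.0]
side key_frame 0.57 [0.4916, -0.2724, -0.0008] [376.0, 165.0]
side lug 0.52 [0.7425, 0.0667, -0.0025] [251.0, 203.0]
side screw_jar 0.77 [0.7079, 0.2156, -0.0026] [230.0, 242.0]
side driver 0.82 [0.7619, -0.0993, -0.0008] [276.0, 168.0]
side driver 0.6 [0.6213, 0.1151, 0.0013] [277.0, 229.0]
```

Run:
```python
import cv2,numpy as np
a=cv2.imread('pics/top0.png')[80:310,200:500]
cv2.imwrite('pics/c1.png',cv2.resize(a,None,fx=2.6,fy=2.6,interpolation=2))
a=cv2.imread('pics/side0.png')[120:300,220:420]
cv2.imwrite('pics/c2.png',cv2.resize(a,None,fx=3.3,fy=3.3,interpolation=2))
```

```text
(no output)
```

View pics/c1.png

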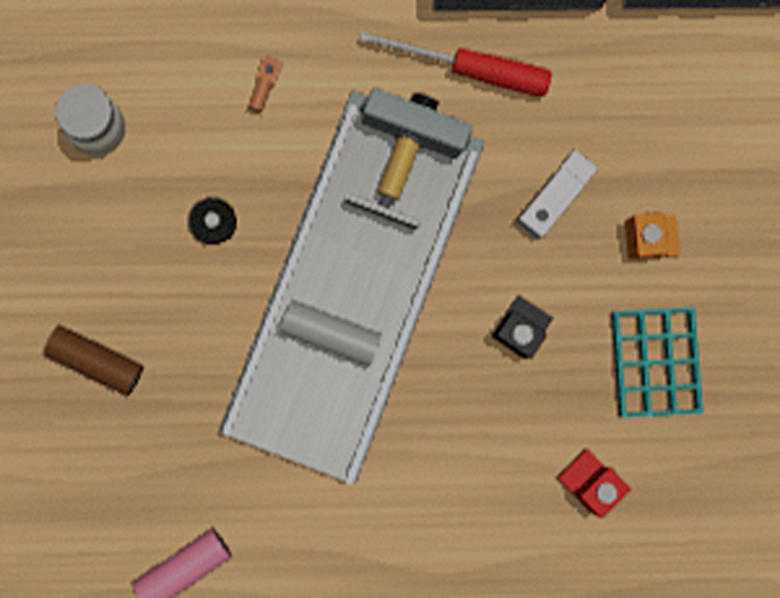

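View pics/c2.png

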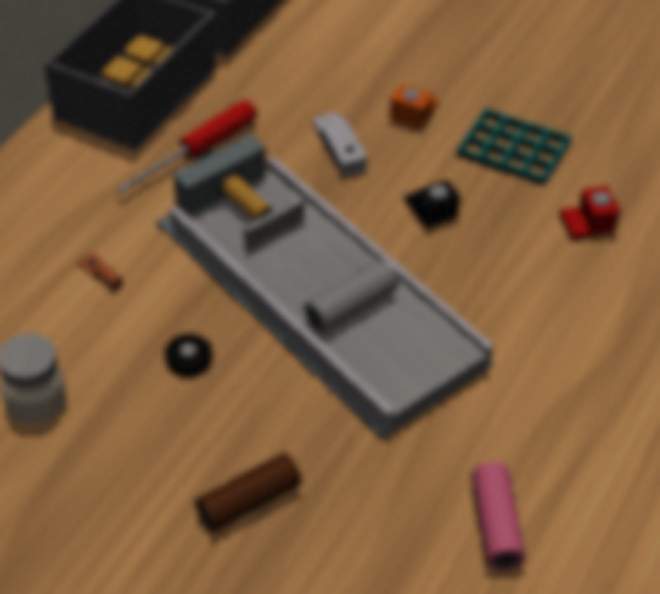

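The pictures show the steel bolt on the bed at top px (326,208); its look-alikes are brown at (236,218) and pink (270,297), off the rail. The black chock is at (401,206). Orange (451,170) and red (429,266) look-alikes are not meant. The toe points ahead and to the right, at a yaw of about -32°. The rail yaw is about -22°.

>>> arm_command([
  [0.036, -0.019, 0, 0],
  [0.072, -0.038, 0, 0],
  [0.108, -0.057, 0, 0],
  [0.144, -0.076, 0, 0],
  [0.18, -0.095, 0, 0],
], jaw=0.5)

```text
t: 1.82
tcp_pos: [0.3195, -0.5158, 0.2309]
orientation: [[0.969, 0.248, 0.0], [0.248, -0.969, -0.0], [0.0, 0.0, -1.0]]
force: [1.5, -0.2, -0.4]
grip_width: 0.0581
```

>>> arm_command([
  [0.036, -0.019, 0, 7],
  [0.072, -0.038, 0, 14],
  [0.108, -0.057, 0, 21],
  [0.144, -0.076, 0, 28],
  [0.18, -0.095, 0, 35],
])

```text
t: 2.23
tcp_pos: [0.4676, -0.3814, 0.2311]
orientation: [[0.938, -0.346, 0.001], [-0.346, -0.938, -0.001], [0.001, 0.0, -1.0]]
force: [0.1, -0.6, 0.0]
grip_width: 0.0439
```

```bash
cat > h.py <<'E'
from rig import ctrl, optics, silhouettes, place_of
import cv2, numpy as np
def ray_at_z(p,uv,z):
    x=np.array([(uv[0]-p['cx'])/p['fx'],(uv[1]-p['cy'])/p['fy'],1.])
    R=np.array(p['R']);t=np.array(p['t']);o=-R.T@t;d=R.T@x
    return o+d*(z-o[2])/d[2]
def st():
    s=ctrl.observe(); o=np.array(s['orientation'])
    print('t',round(s['t'],2),'tcp',np.round(s['tcp_pos'],4).tolist(),'yaw',round(float(np.degrees(np.arctan2(o[1,0],o[0,0]))),2),'tilt',np.round(o[:2,2],4).tolist(),'F',np.round(s['force'],2).tolist(),'w',round(s['grip_width'],4),'q',np.round(s['q'],0).tolist())
    return s,o
def go(target,yaw=None):
    s,o=st(); d=o.T@(np.array(target)-s['tcp_pos']); print('delta tool',np.round(d,4).tolist(),'n',round(float(np.linalg.norm(d)),3))
    if yaw is not None: print('roll',round(float((np.degrees(np.arctan2(o[1,0],o[0,0]))-yaw+180)%360-180),2))
E
python3 - <<'E'
from h import *
p=optics.camera('top')
def rect(q,z,near):
    for d in silhouettes(p,q):
        m=d['pixels'].astype(np.uint8); v,u=np.nonzero(m); c=[u.mean(),v.mean()]
        if np.hypot(c[0]-near[0],c[1]-near[1])<12:
            pts=np.array([ray_at_z(p,(a,b),z)[:2] for a,b in zip(u,v)])
            r=cv2.minAreaRect((pts*1000).astype(np.float32)); print(q,round(d['conf'],2),np.round(c),'centre',np.round(r[0],1),'size',np.round(r[1],1),'ang',round(r[2],2))
            break
rect('rail',0.027,(338,183)); rect('bolt_center',0.039,(327,208)); rect('chock_grip',0.015,(402,206)); rect('gauge',0.05,(356,136))
for n in ('top','side'):
    p=optics.camera(n)
    for q in ('rail','gauge','gauge_axis','bed_break','bolt_center','chock_grip','chock_toe'):
        for d in place_of(p,q)[:4]: print(n,q,round(d['conf'],2),np.round(d['position'],4).tolist())
w=optics.camera('wrist'); cv2.imwrite('pics/w0.png',w['color'][...,::-1]); s,o=st()
print(w['fx'],w['cx'],w['cy'],np.round(w['R'],3).tolist(),np.round(-np.array(w['R']).T@w['t'],3)-s['tcp_pos'])
E
```

```text
rail 0.65 [336. 187.] centre [572.5 -10.1] size [123.7 332.9] ang 67.75
bolt_center 0.66 [326. 207.] centre [521.7  14.7] size [80.5 31.2] ang 68.57
chock_grip 0.84 [401. 205.] centre [ 525.4 -152.7] size [39.9 43.7] ang 55.12
gauge 0.84 [356. 135.] centre [669.5 -48.1] size [ 90.8 110.8] ang 66.59
top rail 0.6 [0.5802, -0.0148, -0.0011]
top gauge 0.73 [0.5447, -0.1631, 0.0031]
top gauge 0.61 [0.6894, -0.0583, -0.0012]
top gauge_axis 0.96 [0.6849, -0.0549, 0.0391]
top bed_break 0.87 [0.5916, -0.0191, 0.0221]
top bolt_center 0.9 [0.5032, 0.2174, 0.0163]
top bolt_center 0.8 [0.5177, 0.0076, 0.0368]
top bolt_center 0.58 [0.3292, 0.141, 0.0126]
top chock_grip 0.95 [0.3822, -0.2149, 0.0157]
top chock_grip 0.9 [0.5156, -0.1508, 0.012]
top chock_grip 0.72 [0.602, -0.2604, 0.0142]
top chock_grip 0.67 [0.58, -0.0154, -0.0018]
top chock_toe 0.84 [0.4059, -0.193, 0.0069]
top chock_toe 0.64 [0.5441, -0.162, 0.0034]
top chock_toe 0.62 [0.6076, -0.2923, 0.0036]
top chock_toe 0.23 [0.5189, 0.0095, 0.0382]
side rail 0.72 [0.5782, -0.0134, -0.0001]
side gauge 0.71 [0.6868, -0.0592, 0.0032]
side gauge
[... 157 characters left out ...]
42, 0.2124, 0.0147]
side bolt_center 0.7 [0.326, 0.142, 0.013]
side chock_grip 0.74 [0.5135, -0.1465, 0.0147]
side chock_grip 0.62 [0.3901, -0.2136, 0.0197]
side chock_grip 0.46 [0.6012, -0.2643, 0.0147]
side chock_grip 0.26 [0.546, -0.1677, 0.0057]
side chock_toe 0.74 [0.5465, -0.1657, 0.006]
side chock_toe 0.73 [0.4046, -0.1907, 0.0066]
side chock_toe 0.52 [0.6048, -0.2949, -0.0022]
t 3.33 tcp [0.4665, -0.3827, 0.2309] yaw -19.86 tilt [0.0003, -0.0003] F [-0.6, -0.79, -0.35] w 0.0438 q [34.0, 21.0, -0.0, 99.0, 0.0, 60.0, -76.0]
309.70691628693146 319.9805389271528 201.2475310862242 [[-0.339, -0.941, 0.0], [-0.91, 0.329, 0.251], [-0.236, 0.085, -0.968]] [ 0.06554809 -0.02328771  0.15313941]
```

>>> arm_command([
  [-0.012, -0.039, 0, 0],
  [-0.024, -0.078, 0, 0],
  [-0.036, -0.117, 0, 0],
  [-0.049, -0.156, 0, 0],
  [-0.061, -0.195, 0, 0],
], jaw=0.5)

```text
t: 3.75
tcp_pos: [0.475, -0.1768, 0.2309]
orientation: [[0.94, -0.34, 0.001], [-0.34, -0.94, -0.001], [0.001, 0.0, -1.0]]
force: [0.1, 0.3, -1.2]
grip_width: 0.0438
```

>>> arm_command([
  [-0.012, -0.039, 0, 0.5],
  [-0.024, -0.078, 0, 1],
  [-0.036, -0.117, 0, 2],
  [-0.049, -0.156, 0, 2.3],
  [-0.061, -0.196, 0, 2.3],
])

```text
t: 4.17
tcp_pos: [0.4839, 0.03, 0.2312]
orientation: [[0.926, -0.378, 0.001], [-0.378, -0.926, -0.001], [0.002, 0.0, -1.0]]
force: [1.2, -1.0, -0.4]
grip_width: 0.044
```

>>> arm_command([
  [0, 0, 0.02, 0],
  [0, 0, 0.04, 0],
  [0, 0, 0.07, 0],
  [0, 0, 0.09, 0],
  [0, 0, 0.1, 0],
])

```text
t: 4.58
tcp_pos: [0.4825, 0.0298, 0.1289]
orientation: [[0.926, -0.378, -0.002], [-0.378, -0.926, -0.001], [-0.002, 0.002, -1.0]]
force: [-0.3, -1.0, -0.7]
grip_width: 0.0441
```

Run:
```python
from h import *
go([0.485,0.026,0.041],-22.2)
w=optics.camera('wrist'); cv2.imwrite('pics/w1.png',w['color'][...,::-1])
for q in ('bolt_center','gauge_axis'):
    for d in place_of(w,q)[:2]: print(q,round(d['conf'],2),np.round(d['position'],4).tolist())
```

```text
t 4.58 tcp [0.4825, 0.0298, 0.1289] yaw -22.18 tilt [-0.0021, -0.0011] F [-0.28, -0.95, -0.74] w 0.0441 q [1.0, 18.0, -14.0, 119.0, 6.0, 43.0, -129.0]
delta tool [0.0039, 0.0024, 0.0879] n 0.088
roll 0.02
bolt_center 0.94 [0.5068, 0.217, 0.0174]
bolt_center 0.83 [0.33, 0.1461, 0.0121]
```

View pics/w1.png

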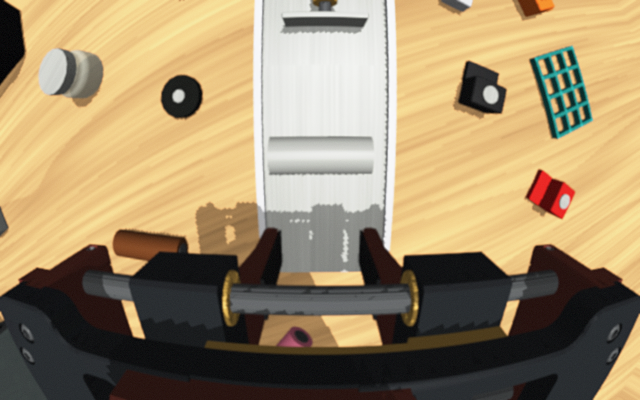

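The wrist view shows the bolt at (320,155), square to the bed, and the plate at (324,22). The fingertips are centred behind the bolt. Descending behind it.

>>> arm_command([
  [0, 0, 0.02, 0],
  [0, 0.001, 0.04, 0],
  [0.001, 0.002, 0.06, 0],
  [0.001, 0.002, 0.08, 0],
  [0.001, 0.002, 0.087, 0],
])

```text
t: 5.15
tcp_pos: [0.4843, 0.0274, 0.0436]
orientation: [[0.926, -0.378, 0.0], [-0.378, -0.926, -0.001], [0.0, 0.001, -1.0]]
force: [-0.5, 1.1, 0.0]
grip_width: 0.0438
```

>>> arm_command([
  [0, 0, 0, 0],
  [0, 0, 0, 0],
  [0, 0, 0, 0],
  [0, 0, 0, 0],
  [0, 0, 0, 0],
])

```text
t: 5.57
tcp_pos: [0.4851, 0.0275, 0.0446]
orientation: [[0.926, -0.378, 0.002], [-0.378, -0.926, -0.001], [0.002, -0.0, -1.0]]
force: [-0.1, -0.0, -0.4]
grip_width: 0.0441
```

```bash
cat >> h.py <<'E'
O=np.array([0.578,-0.013]); A=np.radians(-22.2); EX=np.array([np.cos(A),np.sin(A)]); EY=np.array([-EX[1],EX[0]])
def railxy(X): d=np.array(X)[:2]-O; return np.round([d@EX*1000,d@EY*1000],1)
def fish(p,uv,z):
    a=np.array([uv[0]-p['cx'],uv[1]-p['cy']]);r=np.hypot(*a);th=r/p['fx'];x=np.r_[a/r*np.sin(th),np.cos(th)]
    R=np.array(p['R']);o=-R.T@np.array(p['t']);d=R.T@x; return o+d*(z-o[2])/d[2]
E
python3 - <<'E'
from h import *
s,o=st(); print(railxy(s['tcp_pos']))
w=optics.camera('wrist'); cv2.imwrite('pics/w2.png',w['color'][...,::-1])
t=optics.camera('top')
for p in (w,t):
  for d in silhouettes(p,'bolt_center')[:4]:
    v,u=np.nonzero(d['pixels']); f=fish if p is w else ray_at_z
    c=f(p,(u.mean(),v.mean()),0.045); print(round(d['conf'],2),u.mean().round(),v.mean().round(),railxy(c))
E
```

```text
t 5.57 tcp [0.4851, 0.0275, 0.0446] yaw -22.24 tilt [0.0021, -0.0007] F [-0.1, -0.04, -0.42] w 0.0441 q [-1.0, 26.0, -12.0, 122.0, 10.0, 32.0, -132.0]
[-101.3    2.4]
0.81 319.0 178.0 [-59.3   3. ]
0.42 129.0 307.0 [-146.3  133.4]
0.88 236.0 218.0 [-153.2  176.2]
0.82 269.0 299.0 [-284.9   46.2]
```

>>> arm_command([
  [0.003, 0, 0.002, 0],
  [0.007, 0, 0.004, 0],
  [0.011, 0, 0.004, 0],
  [0.015, 0, 0.004, 0],
  [0.02, 0, 0.004, 0],
])

```text
t: 6.18
tcp_pos: [0.5033, 0.0198, 0.0398]
orientation: [[0.926, -0.378, 0.0], [-0.378, -0.926, -0.001], [0.001, 0.001, -1.0]]
force: [-0.3, 0.2, -0.5]
grip_width: 0.044
```

>>> arm_command([
  [0.005, 0, 0, 0],
  [0.01, 0, 0, 0],
  [0.015, 0, 0, 0],
  [0.02, 0, 0, 0],
  [0.025, 0, 0, 0],
])

```text
t: 6.6
tcp_pos: [0.5269, 0.01, 0.0398]
orientation: [[0.926, -0.378, 0.0], [-0.378, -0.926, -0.001], [0.001, 0.001, -1.0]]
force: [0.0, 1.0, -0.4]
grip_width: 0.0436
```

Run:
```python
from h import *
s,o=st(); print(railxy(s['tcp_pos']))
w=optics.camera('wrist'); cv2.imwrite('pics/w3.png',w['color'][120:0:-1][::-1][:, :, ::-1])
cv2.imwrite('pics/w3.png',cv2.resize(w['color'][0:240,200:440,::-1],None,fx=2.4,fy=2.4,interpolation=2))
np.savez('w3.npz',**{k:w[k] for k in('fx','fy','cx','cy','R','t')})
for d in silhouettes(w,'bolt_center')[:2]:
    v,u=np.nonzero(d['pixels']); print(round(d['conf'],2),u.mean().round(),v.mean().round(),railxy(fish(w,(u.mean(),v.mean()),0.045)))
import types
t=np.load('w3.npz')
p=optics.camera('top')
for uv in ((331.9,158.8),(346.2,162.7),(360.4,167.7)): print('plate',railxy(ray_at_z(p,uv,0.05)))
```

```text
t 6.6 tcp [0.5269, 0.01, 0.0398] yaw -22.24 tilt [0.0003, -0.0009] F [0.04, 1.0, -0.35] w 0.0436 q [1.0, 29.0, -12.0, 117.0, 10.0, 35.0, -129.0]
[-56.   2.]
0.76 318.0 205.0 [-26.3   3.1]
0.62 324.0 40.0 [54.2 -0.1]
plate [39.8 31.1]
plate [43.2 -0.7]
plate [ 44.2 -33.1]
```

View pics/w3.png

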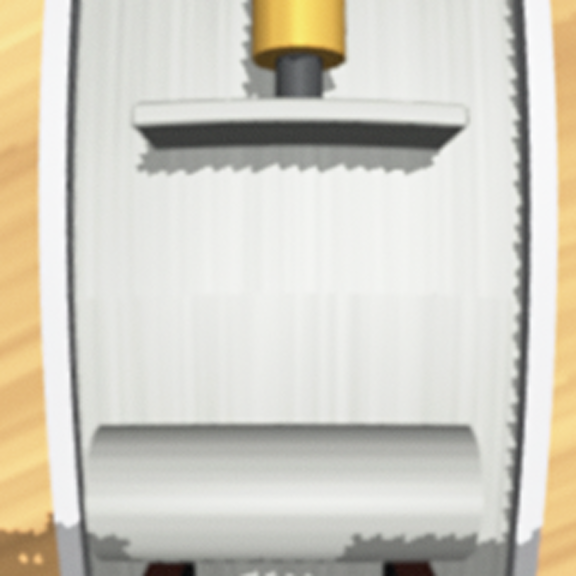

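The bolt lies square on both fingertips, at crop (285,490). The plate's robot-side top edge is at crop row ~123, which is px (325,51). The bed break line is at crop row 296, px row 123.

Run:
```python
from h import *
p=dict(np.load('w3.npz'))
for uv in ((257,51),(325,51),(394,51)): print('plate top',railxy(fish(p,uv,0.05)))
print('break',railxy(fish(p,(320,123.3),0.024)),'bolt far edge',railxy(fish(p,(320,177),0.05)))
```

```text
plate top [48.2 30.9]
plate top [47.2 -0.3]
plate top [ 48.6 -32.3]
break [13.3  1.9] bolt far edge [-11.6   2. ]
```

>>> arm_command([
  [0.005, 0, 0, 0],
  [0.01, 0, 0, 0],
  [0.015, 0, 0, 0],
  [0.02, 0, 0, 0],
  [0.025, 0, 0, 0],
])

```text
t: 7.17
tcp_pos: [0.5506, 0.0003, 0.0398]
orientation: [[0.925, -0.379, 0.001], [-0.379, -0.925, -0.001], [0.001, 0.001, -1.0]]
force: [-0.6, -0.0, 0.5]
grip_width: 0.0438
```

>>> arm_command([
  [0.004, 0, 0, 0],
  [0.008, 0, 0, 0],
  [0.012, 0, 0, 0],
  [0.015, 0, 0, 0],
  [0.018, 0, 0, 0],
])

```text
t: 7.58
tcp_pos: [0.5675, -0.0066, 0.0398]
orientation: [[0.925, -0.379, 0.001], [-0.379, -0.925, -0.001], [0.001, 0.001, -1.0]]
force: [0.4, 0.4, -0.4]
grip_width: 0.0441
```

>>> arm_command([
  [0.002, 0, 0, 0],
  [0.004, 0, 0, 0],
  [0.006, 0, 0, 0],
  [0.008, 0, 0, 0],
  [0.009, 0, 0, 0],
])

```text
t: 8.0
tcp_pos: [0.576, -0.0101, 0.0398]
orientation: [[0.925, -0.379, 0.001], [-0.379, -0.925, -0.001], [0.001, 0.001, -1.0]]
force: [0.4, 0.6, 0.3]
grip_width: 0.0437
```

Run:
```python
from h import *
s,o=st(); print(railxy(s['tcp_pos']))
w=optics.camera('wrist'); 
cv2.imwrite('pics/w4.png',cv2.resize(w['color'][40:240,220:420,::-1],None,fx=2.8,fy=2.8,interpolation=2))
```

```text
t 8.0 tcp [0.576, -0.0101, 0.0398] yaw -22.27 tilt [0.0007, -0.0009] F [0.36, 0.64, 0.31] w 0.0437 q [4.0, 33.0, -11.0, 110.0, 10.0, 38.0, -126.0]
[-2.9  1.9]
```

View pics/w4.png

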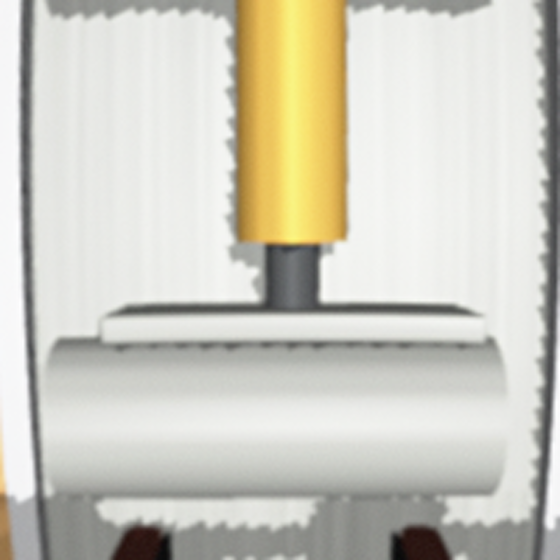

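The bolt lies square against the plate at crop (275,415). The fingertips are at row 530, a few mm behind the bolt. Feeling forward from here.

>>> arm_command([
  [0.001, 0, 0, 0],
  [0.0015, 0, 0, 0],
  [0.002, 0, 0, 0],
  [0.0025, 0, 0, 0],
  [0.0025, 0, 0, 0],
])

```text
t: 8.47
tcp_pos: [0.5785, -0.0111, 0.0398]
orientation: [[0.925, -0.379, 0.001], [-0.379, -0.925, -0.001], [0.001, 0.0, -1.0]]
force: [-0.1, -0.0, -0.4]
grip_width: 0.0439
```

```bash
cat > f.py <<'E'
from h import *
s,o=st(); F=np.array(s['force'])[:2]; print('rail',railxy(s['tcp_pos']),'push N',round(float(-F@EX),2),'side',round(float(F@EY),2))
E
python3 f.py
```

```text
t 8.47 tcp [0.5785, -0.0111, 0.0398] yaw -22.28 tilt [0.0009, -0.0009] F [-0.09, -0.01, -0.38] w 0.0439 q [4.0, 33.0, -11.0, 110.0, 10.0, 38.0, -126.0]
rail [-0.2  1.9] push N 0.08 side -0.04
```

>>> arm_command([
  [0.0005, 0, 0, 0],
  [0.001, 0, 0, 0],
  [0.0015, 0, 0, 0],
  [0.002, 0, 0, 0],
  [0.002, 0, 0, 0],
])

```text
t: 8.88
tcp_pos: [0.5804, -0.0119, 0.0398]
orientation: [[0.925, -0.379, 0.001], [-0.379, -0.925, -0.001], [0.001, 0.0, -1.0]]
force: [0.5, 0.3, 0.1]
grip_width: 0.0436
```

>>> arm_command([
  [0.0005, 0, 0, 0],
  [0.001, 0, 0, 0],
  [0.0015, 0, 0, 0],
  [0.002, 0, 0, 0],
  [0.002, 0, 0, 0],
])

```text
t: 9.3
tcp_pos: [0.5824, -0.0128, 0.0399]
orientation: [[0.925, -0.379, 0.001], [-0.379, -0.925, -0.001], [0.001, 0.0, -1.0]]
force: [0.5, -0.2, 0.2]
grip_width: 0.044
```

>>> arm_command([
  [0.0005, 0, 0, 0],
  [0.001, 0, 0, 0],
  [0.0015, 0, 0, 0],
  [0.0015, 0, 0, 0],
  [0.0015, 0, 0, 0],
])

```text
t: 9.72
tcp_pos: [0.5838, -0.0133, 0.0399]
orientation: [[0.925, -0.379, 0.001], [-0.379, -0.925, -0.001], [0.001, 0.0, -1.0]]
force: [-0.5, -0.1, 0.6]
grip_width: 0.0441
```

>>> arm_command([
  [0.0005, 0, 0, 0],
  [0.001, 0, 0, 0],
  [0.0015, 0, 0, 0],
  [0.0015, 0, 0, 0],
  [0.0015, 0, 0, 0],
])

```text
t: 10.13
tcp_pos: [0.5846, -0.0136, 0.0397]
orientation: [[0.925, -0.379, -0.0], [-0.379, -0.925, -0.001], [0.0, 0.001, -1.0]]
force: [-1.5, 0.7, 0.4]
grip_width: 0.0436
```

>>> arm_command([
  [0.0008, 0, 0, 0],
  [0.001, 0, 0, 0],
  [0.0015, 0, 0, 0],
  [0.0015, 0, 0, 0],
  [0.0015, 0, 0, 0],
])

```text
t: 10.55
tcp_pos: [0.5854, -0.0139, 0.0395]
orientation: [[0.926, -0.379, -0.001], [-0.379, -0.926, -0.001], [-0.001, 0.001, -1.0]]
force: [-5.1, 2.3, 0.9]
grip_width: 0.0441
```

```bash
python3 f.py
```

```text
t 10.55 tcp [0.5854, -0.0139, 0.0395] yaw -22.25 tilt [-0.0014, -0.0006] F [-5.12, 2.29, 0.91] w 0.0441 q [4.0, 33.0, -11.0, 109.0, 10.0, 39.0, -126.0]
rail [7.2 1.9] push N 5.61 side 0.19
```

>>> arm_command([
  [0.0009, 0, 0, 0],
  [0.001, 0, 0, 0],
  [0.001, 0, 0, 0],
  [0.001, 0, 0, 0],
  [0.001, 0, 0, 0],
])

```text
t: 10.97
tcp_pos: [0.5855, -0.014, 0.0392]
orientation: [[0.926, -0.378, -0.003], [-0.378, -0.926, -0.0], [-0.003, 0.002, -1.0]]
force: [-5.1, 2.1, 2.2]
grip_width: 0.0438
```

>>> arm_command([
  [0.0012, 0, -0.0004, 0],
  [0.0013, 0, -0.0004, 0],
  [0.0013, 0, -0.0004, 0],
  [0.0013, 0, -0.0004, 0],
  [0.0013, 0, -0.0004, 0],
])

```text
t: 11.38
tcp_pos: [0.5857, -0.0141, 0.0393]
orientation: [[0.926, -0.378, -0.005], [-0.378, -0.926, -0.0], [-0.005, 0.002, -1.0]]
force: [-5.1, 2.1, 1.6]
grip_width: 0.044
```

>>> arm_command([
  [0.0016, 0, -0.0003, 0],
  [0.0019, 0, -0.0003, 0],
  [0.0019, 0, -0.0003, 0],
  [0.0019, 0, -0.0003, 0],
  [0.0019, 0, -0.0003, 0],
])

```text
t: 11.8
tcp_pos: [0.586, -0.0143, 0.0392]
orientation: [[0.926, -0.378, -0.008], [-0.378, -0.926, 0.0], [-0.007, 0.003, -1.0]]
force: [-6.4, 2.9, 2.6]
grip_width: 0.0438
```

```bash
python3 f.py
```

```text
t 11.8 tcp [0.586, -0.0143, 0.0392] yaw -22.19 tilt [-0.0079, 0.0002] F [-6.42, 2.85, 2.63] w 0.0438 q [4.0, 34.0, -11.0, 108.0, 10.0, 39.0, -125.0]
rail [7.9 1.8] push N 7.02 side 0.22
```

>>> arm_command([
  [0.0016, 0, -0.0003, 0],
  [0.0016, 0, -0.0003, 0],
  [0.0016, 0, -0.0003, 0],
  [0.0016, 0, -0.0003, 0],
  [0.0016, 0, -0.0003, 0],
])

```text
t: 12.22
tcp_pos: [0.586, -0.0143, 0.0391]
orientation: [[0.926, -0.377, -0.011], [-0.377, -0.926, 0.001], [-0.01, 0.003, -1.0]]
force: [-6.1, 1.8, 2.5]
grip_width: 0.0439
```

>>> arm_command([
  [0.0016, 0, -0.0003, 0],
  [0.0016, 0, -0.0003, 0],
  [0.0016, 0, -0.0003, 0],
  [0.0016, 0, -0.0003, 0],
  [0.0016, 0, -0.0003, 0],
])

```text
t: 12.63
tcp_pos: [0.5861, -0.0143, 0.0391]
orientation: [[0.926, -0.377, -0.014], [-0.377, -0.926, 0.001], [-0.013, 0.004, -1.0]]
force: [-7.0, 2.3, 3.6]
grip_width: 0.0442
```

>>> arm_command([
  [0.0016, 0, -0.0003, 0],
  [0.0016, 0, -0.0003, 0],
  [0.0016, 0, -0.0003, 0],
  [0.0016, 0, -0.0003, 0],
  [0.0016, 0, -0.0003, 0],
])

```text
t: 13.05
tcp_pos: [0.5861, -0.0143, 0.039]
orientation: [[0.926, -0.377, -0.017], [-0.377, -0.926, 0.001], [-0.016, 0.005, -1.0]]
force: [-6.5, 3.0, 2.9]
grip_width: 0.0438
```

>>> arm_command([
  [0.0016, 0, -0.0003, 0],
  [0.0016, 0, -0.0003, 0],
  [0.0016, 0, -0.0003, 0],
  [0.0016, 0, -0.0003, 0],
  [0.0016, 0, -0.0003, 0],
])

```text
t: 13.47
tcp_pos: [0.5861, -0.0144, 0.039]
orientation: [[0.926, -0.376, -0.019], [-0.376, -0.927, 0.002], [-0.019, 0.006, -1.0]]
force: [-7.1, 2.1, 2.7]
grip_width: 0.0438
```

```bash
python3 f.py
```

```text
t 13.47 tcp [0.5861, -0.0144, 0.039] yaw -22.1 tilt [-0.0194, 0.0017] F [-7.07, 2.1, 2.73] w 0.0438 q [4.0, 34.0, -12.0, 108.0, 10.0, 40.0, -125.0]
rail [8.  1.8] push N 7.34 side -0.73
```

>>> arm_command([
  [0.001, 0, 0, 0],
  [0, 0, 0, 0],
  [-0.0005, 0, 0, 0],
  [-0.001, 0, 0, 0],
  [-0.0015, 0, 0, 0],
])

```text
t: 13.88
tcp_pos: [0.5849, -0.0139, 0.0389]
orientation: [[0.926, -0.376, -0.019], [-0.376, -0.926, 0.002], [-0.018, 0.006, -1.0]]
force: [-1.8, 1.3, -0.7]
grip_width: 0.0437
```

>>> arm_command([
  [-0.001, 0, 0, 0],
  [-0.002, 0, 0, 0],
  [-0.003, 0, 0, 0],
  [-0.005, 0, 0, 0],
  [-0.007, 0, 0, 0],
])

```text
t: 14.3
tcp_pos: [0.5789, -0.0115, 0.0393]
orientation: [[0.926, -0.377, -0.018], [-0.377, -0.926, 0.001], [-0.017, 0.005, -1.0]]
force: [-0.1, -0.3, 0.2]
grip_width: 0.044
```

>>> arm_command([
  [-0.004, 0, 0, 0],
  [-0.008, 0, 0, 0],
  [-0.01, 0, 0, 0],
  [-0.01, 0, 0, 0],
  [-0.01, 0, 0, 0],
])

```text
t: 14.72
tcp_pos: [0.5695, -0.0076, 0.0396]
orientation: [[0.926, -0.376, -0.018], [-0.376, -0.926, 0.001], [-0.017, 0.005, -1.0]]
force: [-0.2, 0.1, 0.1]
grip_width: 0.0437
```

>>> arm_command([
  [0, 0, -0.01, 0],
  [0, 0, -0.03, 0],
  [0, 0, -0.06, 0],
  [0, 0, -0.085, 0],
  [0, 0, -0.1, 0],
])

```text
t: 15.13
tcp_pos: [0.5728, -0.0077, 0.1431]
orientation: [[0.926, -0.377, -0.014], [-0.377, -0.926, 0.002], [-0.013, 0.004, -1.0]]
force: [-0.1, -0.1, 0.3]
grip_width: 0.0439
```

Run:
```python
from h import *
s,o=st(); print(railxy(s['tcp_pos']))
w=optics.camera('wrist'); cv2.imwrite('pics/w5.png',w['color'][...,::-1])
d=[x for x in silhouettes(w,'bolt_center')]
for x in d[:3]:
    v,u=np.nonzero(x['pixels']); print(round(x['conf'],2),u.mean().round(),v.mean().round(),railxy(fish(w,(u.mean(),v.mean()),0.043)))
for q in ('chock_grip','chock_toe'):
    for x in place_of(w,q)[:3]: print(q,round(x['conf'],2),np.round(x['position'],4).tolist())
for n in('top',):
  p=optics.camera(n)
  for q in ('chock_grip','chock_toe'):
    for x in place_of(p,q)[:3]: print(n,q,round(x['conf'],2),np.round(x['position'],4).tolist())
```

```text
t 15.13 tcp [0.5728, -0.0077, 0.1431] yaw -22.12 tilt [-0.0137, 0.0017] F [-0.09, -0.08, 0.28] w 0.0439 q [5.0, 25.0, -13.0, 107.0, 7.0, 50.0, -124.0]
[-6.8  3. ]
0.92 320.0 157.0 [33.6  2.9]
chock_grip 0.87 [0.3886, -0.2164, 0.0136]
chock_grip 0.79 [0.604, -0.2559, 0.0185]
chock_grip 0.64 [0.5193, -0.1487, 0.015]
chock_toe 0.94 [0.4073, -0.197, 0.0055]
chock_toe 0.71 [0.5448, -0.1648, 0.0017]
chock_toe 0.62 [0.6084, -0.2965, 0.0061]
top chock_grip 0.55 [0.6029, -0.2622, 0.0141]
top chock_toe 0.65 [0.6041, -0.293, 0.0019]
```

View pics/w5.png

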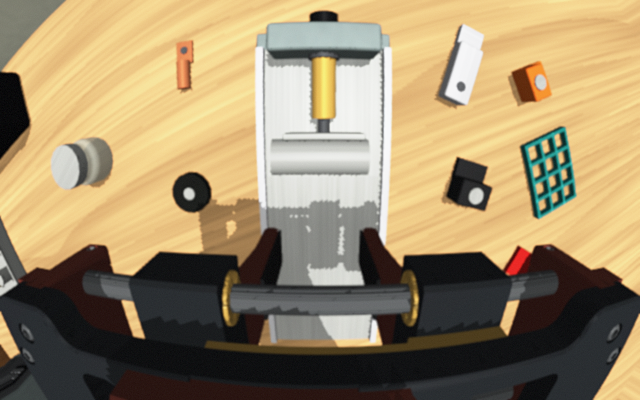

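The bolt rests square on the plate at (320,157). The black chock is at (470,185). Moving back of it for a close look.

>>> arm_command([
  [-0.006, 0.035, 0, 2],
  [-0.012, 0.07, 0, 4],
  [-0.018, 0.105, 0, 6],
  [-0.025, 0.14, 0, 8],
  [-0.03, 0.152, 0, 8],
], jaw=0.75)

```text
t: 15.9
tcp_pos: [0.4817, -0.1422, 0.1387]
orientation: [[0.861, -0.508, -0.024], [-0.508, -0.861, -0.0], [-0.021, 0.012, -1.0]]
force: [-0.4, 0.4, -0.0]
grip_width: 0.066
```

>>> arm_command([
  [0, 0, 0.01, 0],
  [0, 0, 0.02, 0],
  [0, 0, 0.03, 0],
  [0, 0, 0.03, 0],
  [0, 0, 0.03, 0],
])

```text
t: 16.32
tcp_pos: [0.4811, -0.1404, 0.1074]
orientation: [[0.862, -0.506, -0.026], [-0.506, -0.863, 0.001], [-0.023, 0.012, -1.0]]
force: [-0.4, 0.2, -0.1]
grip_width: 0.0658
```

Run:
```python
from h import *
s,o=st()
w=optics.camera('wrist'); np.savez('w6.npz',**{k:w[k] for k in('fx','fy','cx','cy','R','t')})
cv2.imwrite('pics/w6.png',cv2.resize(w['color'][80:280,220:420,::-1],None,fx=3,fy=3,interpolation=2))
for q in ('chock_grip','chock_toe'):
    for x in place_of(w,q)[:3]: print(q,round(x['conf'],2),np.round(x['position'],4).tolist())
```

```text
t 16.32 tcp [0.4811, -0.1404, 0.1074] yaw -30.39 tilt [-0.026, 0.0011] F [-0.44, 0.18, -0.07] w 0.0658 q [17.0, 22.0, -9.0, 117.0, 5.0, 43.0, -116.0]
chock_grip 0.91 [0.522, -0.1499, 0.0121]
chock_grip 0.83 [0.3873, -0.2174, 0.0152]
chock_grip 0.63 [0.6306, -0.1789, -0.001]
chock_toe 0.79 [0.5445, -0.1642, 0.005]
chock_toe 0.79 [0.4082, -0.1921, 0.0053]
```

View pics/w6.png

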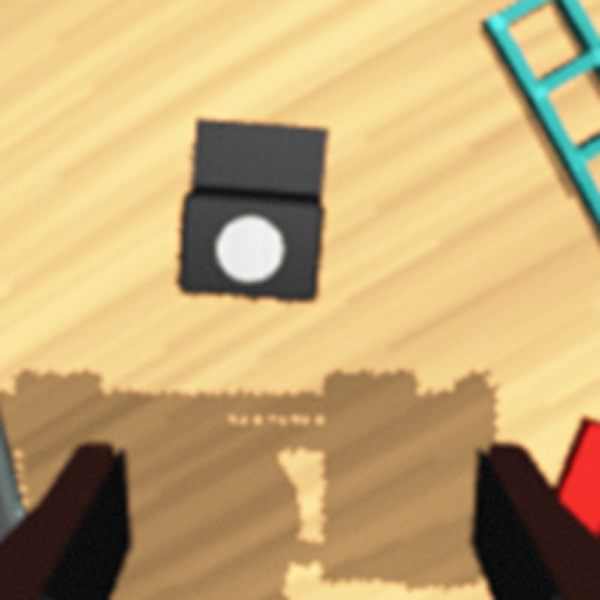

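Run:
```python
from h import *
p=dict(np.load('w6.npz'))
P={}
for n,c,z in (('tl',(197,120),.008),('tr',(327,130),.008),('bl',(187,195),.03),('br',(322,205),.03),('nl',(180,292),.03),('nr',(315,300),.03),('screw',(250,248),.032)):
    P[n]=fish(p,(c[0]/3+220,c[1]/3+80),z)[:2]; print(n,np.round(P[n],4))
a=lambda u,v: round(float(np.degrees(np.arctan2(*(v-u)[::-1]))),1)
print('toe dir from edges',a(P['tr'],P['tl'])-90,a(P['br'],P['bl'])-90,a(P['nr'],P['nl'])-90)
t=(P['tl']+P['tr'])/2; b=(P['bl']+P['br']+P['nl']+P['nr'])/4
print('toe',t,'block',b,'len',np.linalg.norm(t-b),a(b,t),'widths',np.linalg.norm(P['tl']-P['tr']),np.linalg.norm(P['bl']-P['br']))
go([*b,0.1],-30)
```

```text
tl [ 0.5546 -0.1528]
tr [ 0.5345 -0.1812]
bl [ 0.5392 -0.1431]
br [ 0.52   -0.1704]
nl [ 0.5193 -0.1287]
nr [ 0.5002 -0.1569]
screw [ 0.52   -0.1498]
toe dir from edges -35.2 -35.0 -34.1
toe [ 0.54456724 -0.16700751] block [ 0.51967663 -0.14974103] len 0.03029313070654622 -34.7 widths 0.03485543956023418 0.03337746755112126
t 16.47 tcp [0.4817, -0.1413, 0.1088] yaw -30.46 tilt [-0.0234, 0.0001] F [0.01, 0.73, 0.17] w 0.066 q [17.0, 21.0, -9.0, 117.0, 5.0, 43.0, -116.0]
delta tool [0.0372, -0.0121, 0.0079] n 0.04
roll -0.46
```

The crop shows the black chock, L-shaped, with its toe up at (262,125) and its screw at crop (250,248). It is the only black one, its yaw is -34.7° and its sizes match. Reaching for it.

>>> arm_command([
  [0.01, -0.003, 0, 1],
  [0.02, -0.006, 0, 2],
  [0.03, -0.01, 0, 3],
  [0.037, -0.012, 0, 4.3],
  [0.037, -0.012, 0, 4.3],
], jaw=0.75)

```text
t: 16.88
tcp_pos: [0.522, -0.1501, 0.108]
orientation: [[0.82, -0.571, -0.022], [-0.571, -0.821, -0.0], [-0.018, 0.012, -1.0]]
force: [0.4, -0.0, 0.0]
grip_width: 0.0658
```

>>> arm_command([
  [0, 0, 0.01, 0],
  [0, 0, 0.02, 0],
  [0, 0, 0.035, 0],
  [0, 0, 0.045, 0],
  [0, 0, 0.045, 0],
])

```text
t: 17.3
tcp_pos: [0.5186, -0.1496, 0.0603]
orientation: [[0.82, -0.571, -0.027], [-0.571, -0.821, 0.001], [-0.022, 0.014, -1.0]]
force: [-0.8, 0.0, 1.4]
grip_width: 0.0657
```

Run:
```python
from h import *
go([0.5195,-0.1497,0.014],-34.7)
```

```text
t 17.3 tcp [0.5186, -0.1496, 0.0603] yaw -34.86 tilt [-0.0267, 0.0009] F [-0.81, 0.03, 1.43] w 0.0657 q [15.0, 29.0, -7.0, 114.0, 6.0, 39.0, -121.0]
delta tool [0.0018, -0.0011, 0.0462] n 0.046
roll -0.16
```

>>> arm_command([
  [0.001, -0.001, 0.01, 0],
  [0.002, -0.001, 0.02, 0],
  [0.002, -0.001, 0.032, 0],
  [0.002, -0.001, 0.042, 0],
  [0.002, -0.001, 0.045, 0],
])

```text
t: 17.72
tcp_pos: [0.5184, -0.1497, 0.0132]
orientation: [[0.82, -0.571, -0.029], [-0.571, -0.821, 0.001], [-0.025, 0.016, -1.0]]
force: [-0.6, -0.1, 0.4]
grip_width: 0.0656
```

>>> arm_command([
  [0, 0, 0, 0],
  [0, 0, 0, 0],
  [0, 0, 0, 0],
  [0, 0, 0, 0],
  [0, 0, 0, 0],
], jaw=0.2)

```text
t: 18.13
tcp_pos: [0.5189, -0.1497, 0.0138]
orientation: [[0.82, -0.571, -0.028], [-0.571, -0.821, 0.001], [-0.024, 0.015, -1.0]]
force: [-0.0, -0.4, 2.6]
grip_width: 0.0361
```

>>> arm_command([
  [0, 0, 0, 0],
  [0, 0, 0, 0],
  [0, 0, 0, 0],
  [0, 0, 0, 0],
  [0, 0, 0, 0],
])

```text
t: 18.55
tcp_pos: [0.5188, -0.1498, 0.0138]
orientation: [[0.82, -0.571, -0.028], [-0.571, -0.821, 0.001], [-0.024, 0.015, -1.0]]
force: [-0.4, 0.7, 0.5]
grip_width: 0.0358
```

>>> arm_command([
  [0, 0, -0.003, 0],
  [0, 0, -0.015, 0],
  [0, 0, -0.035, 0],
  [0, 0, -0.055, 0],
  [0, 0, -0.06, 0],
])

```text
t: 18.97
tcp_pos: [0.5226, -0.1502, 0.0772]
orientation: [[0.82, -0.571, -0.023], [-0.572, -0.821, 0.0], [-0.019, 0.013, -1.0]]
force: [0.5, 0.3, -0.5]
grip_width: 0.0355
```

Run:
```python
from h import *
s,o=st()
w=optics.camera('wrist'); cv2.imwrite('pics/w7.png',cv2.resize(w['color'][80:360,180:460,::-1],None,fx=2,fy=2,interpolation=2))
go([0.571,-0.010,0.076],-22.2)
```

```text
t 18.97 tcp [0.5226, -0.1502, 0.0772] yaw -34.86 tilt [-0.0234, 0.0003] F [0.53, 0.3, -0.49] w 0.0355 q [15.0, 27.0, -8.0, 113.0, 6.0, 41.0, -121.0]
t 19.02 tcp [0.5226, -0.1503, 0.0769] yaw -34.86 tilt [-0.0231, 0.0002] F [0.32, -0.67, -0.95] w 0.0362 q [15.0, 27.0, -8.0, 113.0, 6.0, 41.0, -121.0]
delta tool [-0.0404, -0.1428, -0.0002] n 0.148
roll -12.66
```

View pics/w7.png

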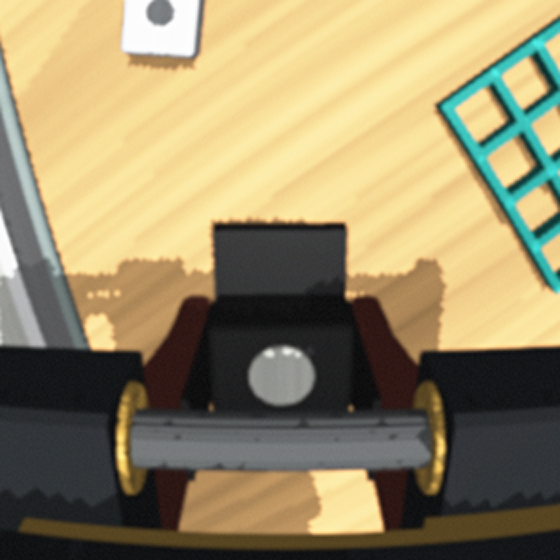

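The chock is held centrally, toe forward, with the jaws at 36 mm. Carrying it to behind the bolt.

>>> arm_command([
  [-0.011, -0.028, -0.003, -2.5],
  [-0.022, -0.057, -0.003, -5],
  [-0.033, -0.085, -0.003, -8],
  [-0.044, -0.115, -0.003, -11],
  [-0.055, -0.142, -0.003, -12.7],
])

```text
t: 19.43
tcp_pos: [0.5585, -0.0005, 0.0786]
orientation: [[0.927, -0.374, -0.024], [-0.374, -0.927, 0.001], [-0.022, 0.008, -1.0]]
force: [1.0, -0.4, -1.3]
grip_width: 0.0356
```

>>> arm_command([
  [0, 0, 0, 0],
  [0, 0, 0, 0],
  [0, 0, 0, 0],
  [0, 0, 0, 0],
  [0, 0, 0, 0],
])

```text
t: 19.85
tcp_pos: [0.5581, -0.0024, 0.0783]
orientation: [[0.926, -0.377, -0.024], [-0.377, -0.926, -0.0], [-0.022, 0.009, -1.0]]
force: [-0.2, -0.5, -0.8]
grip_width: 0.036
```

Run:
```python
from h import *
s,o=st(); print(railxy(s['tcp_pos']))
go([0.5585,-0.0026,0.0385],-22.2)
w=optics.camera('wrist'); np.savez('w8.npz',**{k:w[k] for k in('fx','fy','cx','cy','R','t')}); cv2.imwrite('pics/w8.png',cv2.resize(w['color'][80:360,180:460,::-1],None,fx=2,fy=2,interpolation=2))
for x in silhouettes(w,'bolt_center')[:2]:
    v,u=np.nonzero(x['pixels']); print(round(x['conf'],2),u.mean().round(),v.mean().round(),railxy(fish(w,(u.mean(),v.mean()),0.043)))
```

```text
t 19.85 tcp [0.5581, -0.0024, 0.0783] yaw -22.15 tilt [-0.0242, -0.0003] F [-0.18, -0.53, -0.77] w 0.036 q [3.0, 29.0, -12.0, 111.0, 8.0, 43.0, -126.0]
[-22.4   2.3]
t 19.85 tcp [0.5581, -0.0024, 0.0783] yaw -22.15 tilt [-0.0242, -0.0003] F [-0.18, -0.53, -0.77] w 0.036 q [3.0, 29.0, -12.0, 111.0, 8.0, 43.0, -126.0]
delta tool [0.0013, -0.0003, 0.0398] n 0.04
roll 0.05
0.95 142.0 330.0 [-118.8  157.9]
0.87 318.0 144.0 [33.8  3.1]
```

View pics/w8.png

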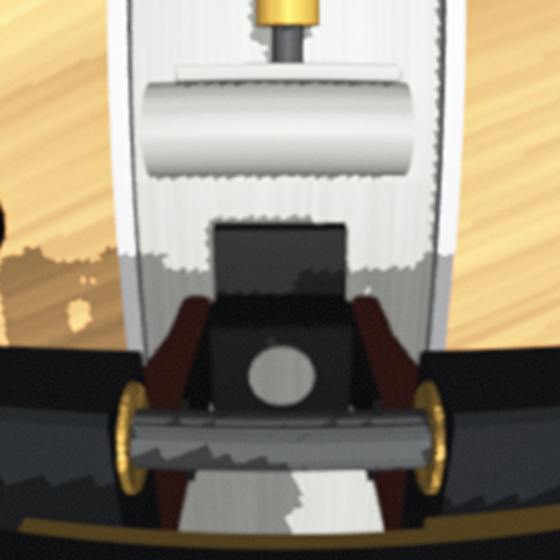

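The chock's toe at crop (280,228) is in line with the middle of the bolt at (278,130), with a clear gap, and square to the rail. Lowering.

>>> arm_command([
  [0, 0, 0.008, 0],
  [0, 0, 0.018, 0],
  [0, 0, 0.028, 0],
  [0, 0, 0.035, 0],
  [0, 0, 0.038, 0],
])

```text
t: 20.37
tcp_pos: [0.5562, -0.002, 0.0386]
orientation: [[0.926, -0.376, -0.027], [-0.376, -0.926, -0.0], [-0.025, 0.01, -1.0]]
force: [0.4, -0.0, -2.4]
grip_width: 0.0357
```

>>> arm_command([
  [0, 0, 0, 0],
  [0, 0, 0, 0],
  [0, 0, 0, 0],
  [0, 0, 0, 0],
  [0, 0, 0, 0],
])

```text
t: 20.78
tcp_pos: [0.5563, -0.0019, 0.0387]
orientation: [[0.926, -0.376, -0.026], [-0.376, -0.927, -0.0], [-0.024, 0.01, -1.0]]
force: [0.4, -0.2, -0.7]
grip_width: 0.036
```

```bash
python3 f.py
```

```text
t 20.78 tcp [0.5563, -0.0019, 0.0387] yaw -22.11 tilt [-0.0263, -0.0001] F [0.37, -0.17, -0.66] w 0.036 q [3.0, 32.0, -11.0, 112.0, 9.0, 39.0, -127.0]
rail [-24.2   2.1] push N -0.4 side -0.02
```

>>> arm_command([
  [0.0015, 0, 0, 0],
  [0.003, 0, 0, 0],
  [0.0045, 0, 0, 0],
  [0.006, 0, 0, 0],
  [0.0075, 0, -0.0002, 0],
])

```text
t: 21.2
tcp_pos: [0.5635, -0.0049, 0.0388]
orientation: [[0.926, -0.376, -0.026], [-0.376, -0.926, -0.0], [-0.024, 0.01, -1.0]]
force: [0.2, -0.2, -1.8]
grip_width: 0.036
```

>>> arm_command([
  [0.0005, 0, 0, 0],
  [0.001, 0, 0, 0],
  [0.0015, 0, 0, 0],
  [0.002, 0, 0, 0],
  [0.002, 0, 0, 0],
])

```text
t: 21.62
tcp_pos: [0.5654, -0.0056, 0.0387]
orientation: [[0.926, -0.376, -0.026], [-0.376, -0.926, -0.0], [-0.024, 0.01, -1.0]]
force: [-0.2, -0.4, -2.4]
grip_width: 0.0359
```

```bash
python3 f.py
```

```text
t 21.62 tcp [0.5654, -0.0056, 0.0387] yaw -22.12 tilt [-0.0263, -0.0001] F [-0.16, -0.41, -2.37] w 0.0359 q [3.0, 33.0, -11.0, 111.0, 9.0, 39.0, -126.0]
rail [-14.5   2.1] push N -0.01 side -0.44
```

>>> arm_command([
  [0.0004, 0, 0, 0],
  [0.0008, 0, 0, 0],
  [0.0012, 0, 0, 0],
  [0.0012, 0, 0, 0],
  [0.0012, 0, 0, 0],
])

```text
t: 22.03
tcp_pos: [0.5665, -0.0061, 0.0387]
orientation: [[0.926, -0.376, -0.026], [-0.376, -0.926, -0.0], [-0.024, 0.01, -1.0]]
force: [0.8, -0.7, -0.4]
grip_width: 0.0361
```

Run:
```python
import f
from h import *
w=optics.camera('wrist'); cv2.imwrite('pics/w9.png',cv2.resize(w['color'][100:260,240:400,::-1],None,fx=3.5,fy=3.5,interpolation=2))
```

```text
t 22.03 tcp [0.5665, -0.0061, 0.0387] yaw -22.11 tilt [-0.0262, -0.0001] F [0.77, -0.74, -0.44] w 0.0361 q [3.0, 33.0, -11.0, 110.0, 9.0, 39.0, -126.0]
rail [-13.2   2.1] push N -0.99 side -0.39
```

View pics/w9.png

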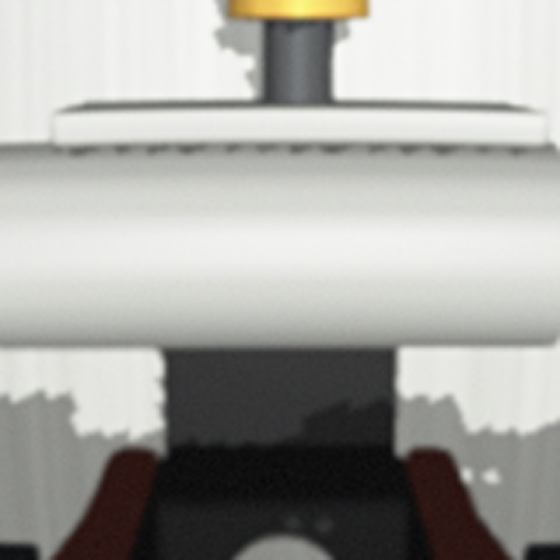

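The toe has gone under the bolt's edge at crop (280,348), in the middle. No contact force yet, so creeping on.

>>> arm_command([
  [0.0004, 0, 0, 0],
  [0.0008, 0, 0, 0],
  [0.0012, 0, 0, 0],
  [0.0012, 0, 0, 0],
  [0.0012, 0, 0, 0],
])

```text
t: 22.5
tcp_pos: [0.5674, -0.0065, 0.0386]
orientation: [[0.926, -0.376, -0.027], [-0.376, -0.926, -0.0], [-0.025, 0.01, -1.0]]
force: [-0.9, 0.3, -2.0]
grip_width: 0.0357
```

```bash
python3 f.py
```

```text
t 22.5 tcp [0.5674, -0.0065, 0.0386] yaw -22.11 tilt [-0.0266, -0.0001] F [-0.9, 0.3, -1.99] w 0.0357 q [3.0, 33.0, -11.0, 110.0, 9.0, 39.0, -126.0]
rail [-12.2   2. ] push N 0.94 side -0.06
```

>>> arm_command([
  [0.0004, 0, 0, 0],
  [0.0008, 0, 0, 0],
  [0.001, 0, 0, 0],
  [0.001, 0, 0, 0],
  [0.001, 0, 0, 0],
])

```text
t: 22.92
tcp_pos: [0.568, -0.0068, 0.0384]
orientation: [[0.926, -0.376, -0.027], [-0.376, -0.927, 0.0], [-0.025, 0.01, -1.0]]
force: [-2.0, 1.0, -0.8]
grip_width: 0.0357
```

```bash
python3 f.py
```

```text
t 22.92 tcp [0.568, -0.0068, 0.0384] yaw -22.11 tilt [-0.0274, 0.0] F [-2.03, 1.03, -0.83] w 0.0357 q [3.0, 33.0, -11.0, 110.0, 9.0, 39.0, -126.0]
rail [-11.6   2. ] push N 2.27 side 0.19
```

Contact felt at about 2 N. Easing back slightly, seating the chock and opening to 58 mm.

>>> arm_command([
  [-0.0002, 0, 0.0002, 0],
  [-0.0003, 0, 0.0004, 0],
  [-0.0003, 0, 0.0006, 0],
  [-0.0003, 0, 0.0006, 0],
  [-0.0003, 0, 0.0006, 0],
])

```text
t: 23.33
tcp_pos: [0.5679, -0.0067, 0.0379]
orientation: [[0.926, -0.376, -0.027], [-0.376, -0.926, -0.0], [-0.025, 0.01, -1.0]]
force: [-0.1, 1.0, -1.3]
grip_width: 0.036
```

>>> arm_command([
  [0, 0, 0, 0],
  [0, 0, 0, 0],
  [0, 0, 0, 0],
  [0, 0, 0, 0],
  [0, 0, 0, 0],
], jaw=0.66)

```text
t: 23.75
tcp_pos: [0.5681, -0.0068, 0.038]
orientation: [[0.926, -0.376, -0.027], [-0.376, -0.926, -0.0], [-0.025, 0.01, -1.0]]
force: [0.2, -0.5, -0.0]
grip_width: 0.0576
```

>>> arm_command([
  [0, 0, 0, 0],
  [0, 0, 0, 0],
  [0, 0, -0.002, 0],
  [0, 0, -0.006, 0],
  [0, 0, -0.012, 0],
])

```text
t: 24.17
tcp_pos: [0.5682, -0.0068, 0.0501]
orientation: [[0.926, -0.376, -0.027], [-0.376, -0.926, -0.0], [-0.025, 0.01, -1.0]]
force: [-0.2, -0.7, -0.4]
grip_width: 0.0579
```

>>> arm_command([
  [0, 0, -0.015, 0],
  [0, 0, -0.04, 0],
  [0, 0, -0.07, 0],
  [0, 0, -0.09, 0],
  [0, 0, -0.1, 0],
])

```text
t: 24.58
tcp_pos: [0.5726, -0.0066, 0.1536]
orientation: [[0.926, -0.376, -0.022], [-0.376, -0.926, 0.0], [-0.021, 0.008, -1.0]]
force: [0.5, 0.3, -0.9]
grip_width: 0.058
```

>>> arm_command([
  [-0.01, 0, 0, 0],
  [-0.03, 0, 0, 0],
  [-0.05, 0, 0, 0],
  [-0.06, 0, 0, 0],
  [-0.06, 0, 0, 0],
])

```text
t: 25.0
tcp_pos: [0.5141, 0.0169, 0.154]
orientation: [[0.927, -0.374, -0.025], [-0.374, -0.927, -0.0], [-0.023, 0.01, -1.0]]
force: [-0.2, 0.6, -0.3]
grip_width: 0.0579
```

Run:
```python
import f
from h import *
for n in ('wrist','side','top'):
    w=optics.camera(n)
    if n=='wrist': cv2.imwrite('pics/w10.png',cv2.resize(w['color'][60:260,220:420,::-1],None,fx=3,fy=3,interpolation=2))
    if n=='side': cv2.imwrite('pics/s10.png',cv2.resize(w['color'][150:250,240:380,::-1],None,fx=5,fy=5,interpolation=2))
    for q in ('bolt_center','chock_grip','chock_toe'):
        for x in place_of(w,q):
            r=railxy(x['position'])
            if abs(r[1])<40: print(n,q,round(x['conf'],2),r,round(x['position'][2],4))
```

```text
t 25.0 tcp [0.5141, 0.0169, 0.154] yaw -22.0 tilt [-0.0253, -0.0001] F [-0.17, 0.59, -0.27] w 0.0579 q [3.0, 19.0, -14.0, 113.0, 6.0, 50.0, -126.0]
rail [-70.5   3.6] push N 0.38 side 0.48
wrist bolt_center 0.95 [31.   5.7] 0.0384
wrist chock_grip 0.62 [-9.4  3.1] 0.0393
wrist chock_toe 0.76 [17.5  6.3] 0.0281
side bolt_center 0.81 [30.6  2.2] 0.0377
side bolt_center 0.18 [118.9  -1.1] 0.0042
side chock_grip 0.73 [-14.4  -0.2] 0.0363
side chock_toe 0.67 [21.7  6.1] 0.0286
```

View pics/w10.png

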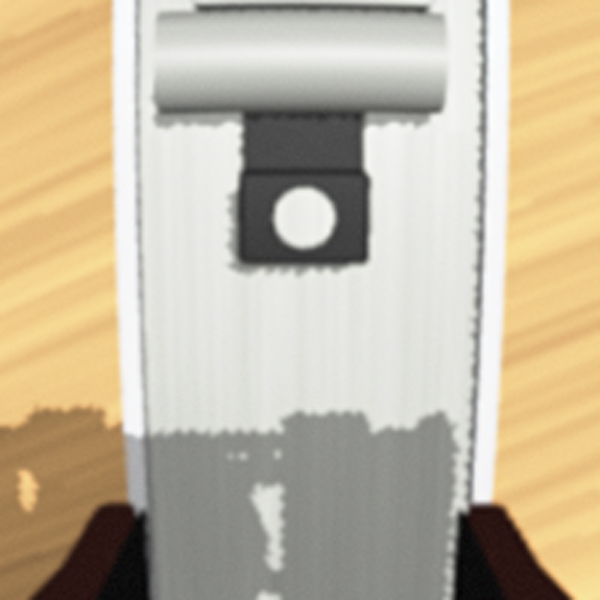

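View pics/s10.png

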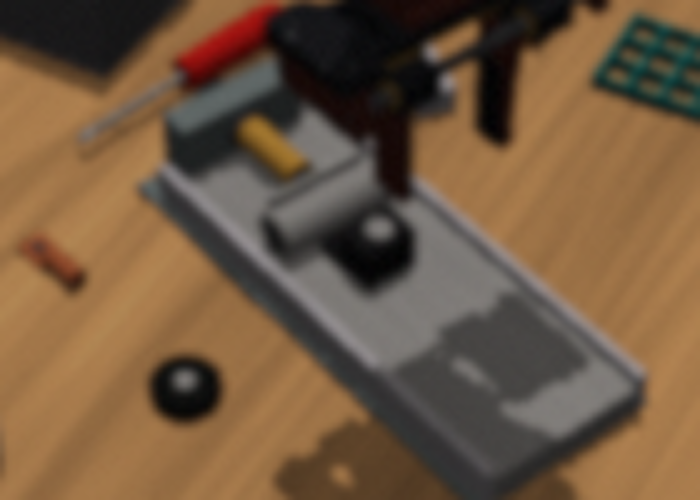

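The wrist view shows the chock upright and straight, its toe under the middle of the bolt at (303,115). The bolt at (300,62) is square against the plate, and the side view agrees. Toe to bolt axis measures about 13.5 mm. Handing in.

```bash
python3 -c "
from rig import ctrl
print(ctrl.close_job(), ctrl.observe()['t'])"
```

```text
the job is handed in; nothing more can be done
the job is handed in; nothing more can be done
```

I rolled the bolt to the gauge plate, pressed it there, let it go and set the black chock behind it. The job was handed in at about 25 s of the 72 s allowed, with no verdict reported.

- **Pressing:** I pushed with both fingertips, without lifting the bolt. The wrist read 5.5–7.3 N for about 2.9 s. The plate was pushed in about 2 mm, so it took roughly 4–6 N once the bolt's drag on the bed is allowed for. That plate force is inferred, not measured directly.
- **Chock:** I set it down after feeling about 2 N of contact on the bolt, then eased back about 0.3 mm before letting go.
- **Last checks:**
  - The wrist picture shows the bolt square against the plate, and the chock upright and straight behind it.
  - In the wrist view the toe end is 13.5 mm from the bolt's axis, where touching is about 13 mm. The side view gave about 9–10 mm. That can't be right, but it is within the two points' error of about 4 mm each.
  - The top camera returned neither the bolt nor the chock at the end; the arm may have blocked its view.
- **Other things on the shelf:** I touched none of them, but I did not measure their positions again at the end.
- **Tool tilt:** The tool had drifted to about 1.5° of tilt by the time it placed the chock; the chock still looks flat on the bed.

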